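Pack sensor clips in a transport carrier and screw its hold-down bar fast

ROBOT

A 7-joint arm with a two-finger parallel gripper is mounted at the origin on a cart in front of the work surface, level with it; the furniture and walls round the work are solid. World frame = base frame: x ahead of the robot, y to its left, z up, the work surface at z = 0. Lengths are in m, angles in rad, forces in N, time in s.
With the tool pointing down it reaches from about 0.425 to 0.875 m from the base axis. Payload 8.4 kg.
Tool frame: the origin (TCP) lies midway between the tips of the shut fingers; the grasp point (between the pads) lies 19 mm behind it; x points along the fingers, z is the direction in which the jaws open and shut, and the axes are right-handed (so a half turn about x gives the same grasp; the last joint's range is limited). The gripper opens to 85 mm and grips with 20 to 120 N. Pads are 22 mm wide; open, the fingers measure 114 mm over their backs; the gripper's body (76 mm by 85 mm) begins 54 mm behind the grasp point. The pads swing forward as they close: fully open they stand 13 mm farther back than shut.
Start: joints at [-1.33, 0.333, 0.04, 1.465, -0.013, 1.343, -0.059], TCP at [0.217, 0.613, 0.2] pointing down, gripper open.
Joint ranges: [-2.58, 2.58], [-0.38, 2.09], [-1.3, 1.39], [0.25, 2.4], [-1.5, 4.64], [0.08, 2.09], [-2.65, 2.65]. Speed limits (rad/s): [2.22, 2.22, 2.79, 2.79, 3.14, 3.14, 3.14].

INTERFACE

Orientations are given as a rotation vector (axis times angle).
In Python, from plant import bot, kinematics, vision gives the robot as it stands. Calls block until the motion is done:
- bot.reach(position, orientation): joint-space move of the TCP to a pose.
- bot.movel(position, attitude=None, max_speed=0.15): straight line of the TCP; attitude=None keeps the orientation; max_speed is the mean speed in m/s.
- bot.move_joints(angles): joint-space move.
- bot.open_jaws() and bot.close(grip_force=None): open the fingers fully, or close them until they stop; grip_force is the grip in N (None keeps the last).
- bot.dwell(seconds).
- kinematics.inverse_kinematics(position, orientation): joint angles nearest the present ones, or None.
- vision.read_camera(name): name is "side" or "top"; returns a dict with "color" (480x640x3 uint8, red, green, blue), "fov_y" (degrees; the focal length in pixels is half the picture's height over the tangent of half this angle, whatever the lens; pixels are square), "cx", "cy" (the principal point, pixels), "k1" (the pictures are not rectified: a ray, as slopes to the right and down, at radius r is drawn at 1 + k1 r^2 times it, then the intrinsics apply), "T" (4x4, takes a point from camera to world coordinates). Camera axes: x right, y down, z forward; pixel columns grow to the right and rows downward; lengths in m; the calibration is good to about 2 mm. A picture is of the moment at which its call begins. There is no depth.
A pose or a line that the arm cannot do raises bot.MotionError and nothing moves.
- bot.job_done(): hands the job in, once; it reports no verdict.
Readings, each from a call of its own:
- bot.read_t(): time.
- bot.read_q(): joint angles.
- bot.read_dq(): joint speeds.
- bot.read_joint_torque(): joint torques, N m.
- bot.read_tcp_pos(): TCP position.
- bot.read_ee_rot(): TCP orientation.
- bot.read_wrist_force(): force on the tool from outside, world axes, zero at the start.
- bot.read_torque(): the same for the moment, N m.
- bot.read_gripper_width(): finger opening in m.
Only numpy, scipy, OpenCV 4.12 (cv2) and the standard library are available. Lean on these libraries where they do the work, as an engineer would, in place of code of your own. Each camera call takes 0.05 s, during which the arm holds its last target. There are 200 camera calls.

TASK

Pack every loose black sensor clip into the carrier with the blue tray: pull the red release knob up to its stop so that the yellow hold-down bar springs open, lay one clip flat and fully down in each pocket you use, then draw the bar back fully home until the release pin under the red knob drops in behind it. Then push the black captive screw knob down, start it clockwise and turn it until it is tight at its stop. Leave the cup, the vial and the tweezers where they are.

Things in the scene. Friction and masses are not known exactly. Their poses are not given: they have to be found in the camera images.
- carrier: Fixed carrier: blue tray with four pockets in a row, its top 65 mm above the table; end rails 75 mm high. Origin on the table under the row's middle. y axis: along the row, from the black screw knob (-160 mm) to the red knob (+160 mm). x axis: the way the bar opens, away from the robot within 0.25 rad. Extent x -33 to 100, y -178 to 193 mm; pockets at x 0, y -81, -27, 27, 81 mm
- pocket_0 (a point): Pocket 0 of the blue tray (white floor), 48 mm long along the carrier's x, 25 mm wide along its y, 5 mm deep, floor 60 mm above the table: this point (66.5 mm above the table) is where the centre of a fully seated clip comes to lie
- pocket_1 (a point): Pocket 1 of the blue tray (white floor), 48 mm long along the carrier's x, 25 mm wide along its y, 5 mm deep, floor 60 mm above the table: this point (66.5 mm above the table) is where the centre of a fully seated clip comes to lie
- pocket_2 (a point): Pocket 2 of the blue tray (white floor), 48 mm long along the carrier's x, 25 mm wide along its y, 5 mm deep, floor 60 mm above the table: this point (66.5 mm above the table) is where the centre of a fully seated clip comes to lie
- pocket_3 (a point): Pocket 3 of the blue tray (white floor), 48 mm long along the carrier's x, 25 mm wide along its y, 5 mm deep, floor 60 mm above the table: this point (66.5 mm above the table) is where the centre of a fully seated clip comes to lie
- bar (a joint): Yellow hold-down bar, 34 mm wide, 6 mm thick, underside 76 mm above the table (3 mm over seated clips). Slides along the carrier's x: 0 m = home over the pockets, 0.075 m = fully open behind them. A spring of 1.7 to 3.2 N pushes it open; it stays home only while the release pin stands behind it, resting on the pin at about 1 mm
- bar_grip (a point): Black upright grip on the middle of the bar, 14 mm thick along the carrier's x, 40 mm along its y, 82 to 118 mm above the table; this point: its middle, 106 mm above the table, moves with the bar. Take it across the 14 mm from above. Drawing the bar home takes about 10 N in the last 50 mm, where its sloped nose lifts the release pin
- plunger (a joint): Sprung release plunger with the red knob: 0 m = down, its pin blocking the bar; 0.012 m = pulled up to its stop; the pin clears the bar above about 0.009 m. The spring pulls down with 3.3 to 7.5 N and drops it back when let go. The sloped nose of a returning bar lifts the pin, which drops in behind the bar by itself
- plunger_grip (a point): Red round release knob, 26 mm across, underside 108 and top 140 mm above the table while down; this point is on its upright axis 11 mm below its top, and moves with it. A bracket arm lies below it, top 104 mm above the table
- press (a joint): Push-down of the captive screw knob: 0 m = sprung up, 0.008 m = pushed down to its bottom. The spring lifts it with 3.6 to 6 N. Once started, the thread keeps it down at about 0.007 m
- screw (a joint): Turn of the captive screw knob, positive clockwise seen from above, 0 to 4.0 rad, 0 to 0.3 at the start. Not pushed down 7.5 mm, it meets a wall at about 0.6 rad (never force it); from about 0.9 rad the thread has caught and holds it down unaided. It sinks 1 mm per rad. 4.0 rad is the tight stop. It stays where it is left; friction about 0.03 N m
- knob_grip (a point): Black round captive screw knob, 26 mm across, underside 96 and top 131 mm above the table while up; this point is on its upright axis 11 mm below its top, and moves with it. It can be taken at any yaw. The bar lies below it, its top 82 mm above the table
- clip_0 (a point): Black moulded sensor clip lying flat, 44 mm long along its own y, 21 mm wide along its x (sides to grasp), 13 mm high (grip up to 12 mm); this point is its centre, 6.5 mm above its underside. It fits a pocket either way round, its length along the carrier's x. Seated, it stands 8 mm proud of the tray. Absent in some starts
- clip_1 (a point): Black moulded sensor clip lying flat, 44 mm long along its own y, 21 mm wide along its x (sides to grasp), 13 mm high (grip up to 12 mm); this point is its centre, 6.5 mm above its underside. It fits a pocket either way round, its length along the carrier's x. Seated, it stands 8 mm proud of the tray. Absent in some starts
- clip_2 (a point): Black moulded sensor clip lying flat, 44 mm long along its own y, 21 mm wide along its x (sides to grasp), 13 mm high (grip up to 12 mm); this point is its centre, 6.5 mm above its underside. It fits a pocket either way round, its length along the carrier's x. Seated, it stands 8 mm proud of the tray. Absent in some starts
- clip_3 (a point): Black moulded sensor clip lying flat, 44 mm long along its own y, 21 mm wide along its x (sides to grasp), 13 mm high (grip up to 12 mm); this point is its centre, 6.5 mm above its underside. It fits a pocket either way round, its length along the carrier's x. Seated, it stands 8 mm proud of the tray. Absent in some starts
- cup_mid (a point): Bystander: white mixing cup, 57 mm across, 48 mm high; its centre
- vial_mid (a point): Bystander: small grey-blue vial with a black cap, 23 mm across, 56 mm high; its centre
- tweezers_mid (a point): Bystander: steel tweezers lying on edge, 126 mm long along its y, 9 mm high; its centre

How it is judged:
On the way, in this order (a step that is already met when the one before it is completed fails the run):
1. the red release knob is pulled up to its stop (value of joint plunger above 0.0105 m), for 0.1 s.
2. every clip lies fully down in a pocket and the bar is home with the pin dropped in behind it ((horizontal distance between clip_0 and pocket_0 below 0.008 m or horizontal distance between clip_0 and pocket_1 below 0.008 m or horizontal distance between clip_0 and pocket_2 below 0.008 m or horizontal distance between clip_0 and pocket_3 below 0.008 m) and (horizontal distance between clip_1 and pocket_0 below 0.008 m or horizontal distance between clip_1 and pocket_1 below 0.008 m or horizontal distance between clip_1 and pocket_2 below 0.008 m or horizontal distance between clip_1 and pocket_3 below 0.008 m) and (horizontal distance between clip_2 and pocket_0 below 0.008 m or horizontal distance between clip_2 and pocket_1 below 0.008 m or horizontal distance between clip_2 and pocket_2 below 0.008 m or horizontal distance between clip_2 and pocket_3 below 0.008 m) and (horizontal distance between clip_3 and pocket_0 below 0.008 m or horizontal distance between clip_3 and pocket_1 below 0.008 m or horizontal distance between clip_3 and pocket_2 below 0.008 m or horizontal distance between clip_3 and pocket_3 below 0.008 m) and z of each of clip_0, clip_1, clip_2, clip_3 in the frame of carrier below 0.069 m and angle between each of clip_0, clip_1, clip_2, clip_3's own z axis and vertical below 0.1 rad and angle between the y axis of each of clip_0, clip_1, clip_2, clip_3 and the x axis of carrier, either way round below 0.25 rad and value of joint bar below 0.004 m and value of joint plunger below 0.003 m), for 0.2 s.
3. the screw is started: pushed down and turned into its thread (value of joint press above 0.005 m and value of joint screw above 0.9 rad), for 0.1 s.
At the end, for the whole second after the job is handed in: Every clip lies flat (0.1 rad) and lengthwise (0.25 rad) in a pocket, within 8 mm sideways of the seated point and at most 2.5 mm above it; the bar is home within 4 mm, the plunger down within 3 mm; the screw is down by more than 5 mm and turned beyond 3.7 of 4.0 rad (all of step 2 and value of joint press above 0.005 m and value of joint screw above 3.7 rad); the robot touches nothing.
It fails at once if the cup is shoved aside by more than 30 mm (distance of cup_mid from where it was at the start of the episode above 0.03 m).
It fails at once if the vial is shoved aside by more than 30 mm (distance of vial_mid from where it was at the start of the episode above 0.03 m).
It fails at once if the tweezers is shoved aside by more than 30 mm (distance of tweezers_mid from where it was at the start of the episode above 0.03 m).
Of sensor_0, sensor_1, sensor_2, sensor_3 only 2 to 4 are there at a start; the rules pass over those that are not, and their reading is None.
At some moment in a run one of sensor_0, sensor_1, sensor_2, sensor_3 may be knocked a few centimetres aside while the robot is not near it.
It also fails if it takes over 210 s, if anything falls off the work surface, if the arm or the gripper's body presses on something with over 40 N, if the wrist force passes 120 N, or if a joint passes its speed limit or range.

## Working session

There is one attempt and no reset: what is moved stays moved. The work goes in short steps, each a Python script; the robot and the scene stay as the last script left them, time stands still between calls to the robot, and variables do not carry over. Pictures are saved under pics/ and viewed, about 12 in all and at most 16, crops included, and the job is handed in when it is done.

```bash
ls; mkdir -p pics
python3 - <<'E'
from plant import bot, kinematics, vision
import cv2,numpy as np
for n in("top","side"):
    c=vision.read_camera(n); cv2.imwrite(f"pics/{n}0.png",c["color"][:,:,::-1]); print(n,{k:c[k] for k in c if k!="color"})
print(bot.read_tcp_pos(),bot.read_ee_rot(),bot.read_q(),bot.read_t(),bot.read_gripper_width())
E
```

```text
pics
top {'fov_y': 43.83809955863116, 'cx': 320.45934055052015, 'cy': 246.3400403901465, 'k1': -0.12285846526565375, 'T': array([[ 0.02247235, -0.99093541,  0.13244621,  0.41047778],
       [-0.99974159, -0.02182017,  0.00637369,  0.05371694],
       [-0.00342592, -0.13255522, -0.9911697 ,  1.21814904],
       [ 0.        ,  0.        ,  0.        ,  1.        ]])}
side {'fov_y': 57.14266103301126, 'cx': 320.11455988855033, 'cy': 245.57122192494137, 'k1': -0.027941898460094098, 'T': array([[-0.999404  ,  0.00388503,  0.03430096,  0.52796901],
       [-0.02710008,  0.52719977, -0.84930912,  0.86758437],
       [-0.02138305, -0.84973249, -0.52678027,  0.61072781],
       [ 0.        ,  0.        ,  0.        ,  1.        ]])}
[0.21650976 0.61239829 0.19890091] [-0.95624224  1.35219568  0.9547241 ] [-1.33019791  0.33385617  0.03986571  1.46618063 -0.01340949  1.34329033
 -0.05852059] 0.1 0.08526315067068821
```

View pics/top0.png

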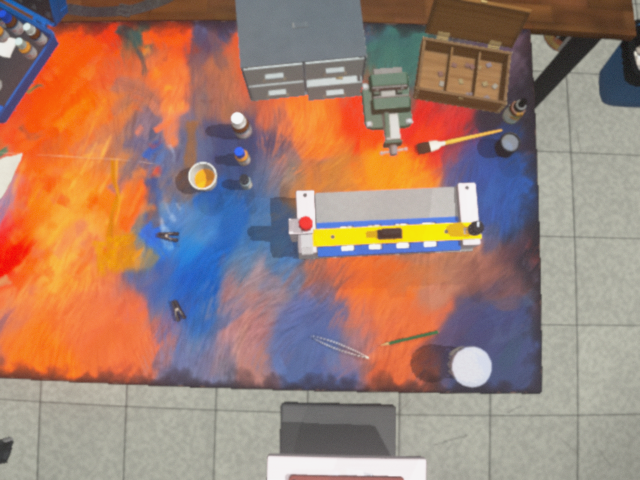

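View pics/side0.png

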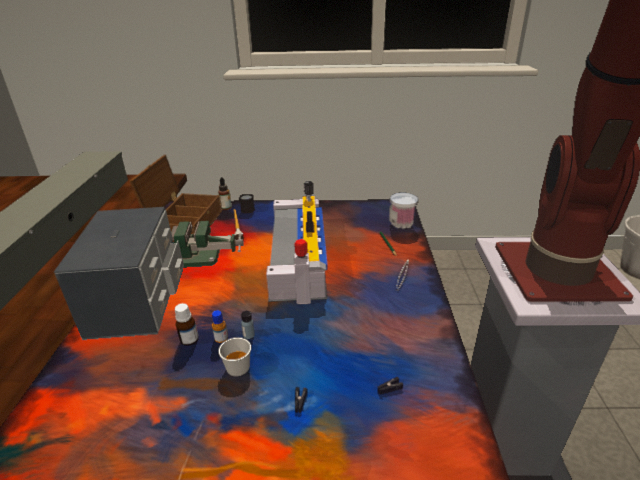

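Top view: red knob (305,223), screw knob (475,228), grip (390,233), clips at (168,236) and (178,311), cup (203,177), vial (245,183), tweezers (340,347). The side view shows the same two clips at (300,400) and (390,385). I'll write the helpers and then zoom in.

```bash
cat > h.py <<'E'
from plant import bot, kinematics, vision
import cv2, numpy as np
from scipy.spatial.transform import Rotation as R
def K(c):
    f=240/np.tan(np.radians(c["fov_y"]/2)); return np.array([[f,0,c["cx"]],[0,f,c["cy"]],[0,0,1]]),np.array([c["k1"],0,0,0.])
def ray(c,p):
    k,d=K(c); u=cv2.undistortPoints(np.array(p,float).reshape(1,1,2),k,d)[0,0]
    return c["T"][:3,3], c["T"][:3,:3]@np.array([u[0],u[1],1])
def plane(c,p,z):
    o,d=ray(c,p); return o+d*(z-o[2])/d[2]
def tri(c1,p1,c2,p2):
    o,d=ray(c1,p1); q,e=ray(c2,p2)
    s=np.linalg.lstsq(np.c_[d,-e],q-o,rcond=None)[0]; a=o+d*s[0]; b=q+e*s[1]
    return (a+b)/2, np.linalg.norm(a-b)
def proj(c,P):
    k,d=K(c); Ti=np.linalg.inv(c["T"]); return cv2.projectPoints(np.array(P,float).reshape(-1,3),Ti[:3,:3],Ti[:3,3],k,d)[0][:,0]
def down(yaw):
    # tool x down; jaw opening axis z at world angle yaw
    z=np.array([np.cos(yaw),np.sin(yaw),0]); x=np.array([0,0,-1.]); return R.from_matrix(np.c_[x,np.cross(z,x),z]).as_rotvec()
def blobs(c,lo,hi,box=(0,0,640,480),amin=8):
    x0,y0,x1,y1=box; hsv=cv2.cvtColor(c["color"],cv2.COLOR_RGB2HSV)[y0:y1,x0:x1]
    m=cv2.inRange(hsv,lo,hi); n,l,s,ce=cv2.connectedComponentsWithStats(m)
    return sorted([(int(s[i,4]),(ce[i]+[x0,y0]).round(1),(s[i,:4]+[x0,y0,0,0]),cv2.minAreaRect(np.argwhere(l==i)[:,::-1].astype(np.float32)+np.float32([x0,y0]))) for i in range(1,n) if s[i,4]>=amin],key=lambda t:-t[0])
def cams(): return vision.read_camera("top"),vision.read_camera("side")
def crop(c,box,k,name):
    x0,y0,x1,y1=box; cv2.imwrite(f"pics/{name}.png",cv2.resize(c["color"][y0:y1,x0:x1,::-1],None,fx=k,fy=k,interpolation=cv2.INTER_CUBIC))
E
python3 - <<'E'
from h import *
t,s=cams(); a=t["color"][:,:,::-1]; b=s["color"][:,:,::-1]
z=lambda im,x,y,w,h,k:cv2.resize(im[y:y+h,x:x+w],(w*k,h*k),interpolation=cv2.INTER_CUBIC)
cv2.imwrite("pics/z1.png",np.vstack([np.hstack([z(a,148,216,40,40,6),z(a,158,291,40,40,6),z(b,370,365,40,40,6)]),z(a,280,178,210,80,4)[:, :720]]) )
cv2.imwrite("pics/z1.png",np.vstack([np.hstack([z(a,148,216,40,40,6),z(a,158,291,40,40,6),z(b,280,380,40,40,6)]),np.pad(z(a,285,178,180,80,4),((0,0),(0,0),(0,0)))]))
cv2.imwrite("pics/z2.png",z(b,250,170,90,140,4))
for nm,c in(("top",t),("side",s)):
    print(nm,"red",[(q[0],q[1],q[2]) for q in blobs(c,(170,120,60),(180,255,255),(280,170,330,310) if nm=="side" else (285,180,500,270),15)][:3],[(q[0],q[1],q[2]) for q in blobs(c,(0,170,60),(5,255,255),(280,170,330,310) if nm=="side" else (285,180,500,270),15)][:3])
    print("yel",[q for q in blobs(c,(22,150,100),(32,255,255),(280,170,330,310) if nm=="side" else (285,180,500,270),30)][:3])
    print("dark",[(q[0],q[1],q[2]) for q in blobs(c,(0,0,0),(180,255,50),(100,100,535,380) if nm=="top" else (200,170,440,430),25)][:14])
E
```

```text
top red [] [(111, array([305.2, 222.9]), array([300, 217,  11,  13]))]
yel [(2223, array([391. , 234.2]), array([313, 223, 168,  23]), ((396.251220703125, 233.65110778808594), (16.795795440673828, 167.19134521484375), 87.33700561523438))]
dark [(33, array([522.6, 102.3]), array([519, 100,   8,   6]))]
side red [] [(173, array([300.5, 247.5]), array([295, 239,  12,  18]))]
yel [(380, array([311. , 235.3]), array([302, 204,  17,  57]), ((309.9754943847656, 232.33932495117188), (56.067535400390625, 12.764152526855469), 85.71085357666016))]
dark [(292, array([237.8, 380.4]), array([220, 370,  30,  24])), (247, array([245.9, 205.1]), array([231, 195,  36,  20])), (153, array([388.5, 388.5]), array([378, 384,  25,  10])), (136, array([214.6, 351.3]), array([210, 340,  11,  21])), (128, array([206.6, 237.9]), array([200, 222,  20,  25])), (124, array([401.9, 230.4]), array([390, 225,  29,  12])), (120, array([225.7, 214.5]), array([217, 209,  17,  11])), (101, array([300.1, 402.5]), array([295, 389,  12,  23])), (95, array([417.3, 221. ]), array([414, 209,  10,  25])), (89, array([309.3, 223.3]), array([307, 212,   6,  20])), (85, array([246. , 316.3]), array([241, 311,  11,  11])), (66, array([309.1, 187.8]), array([305, 182,   8,  13])), (52, array([328.9, 202.8]), array([320, 201,  21,   5])), (48, array([437.2, 276.4]), array([433, 268,   7,  20]))]
```

View pics/z1.png

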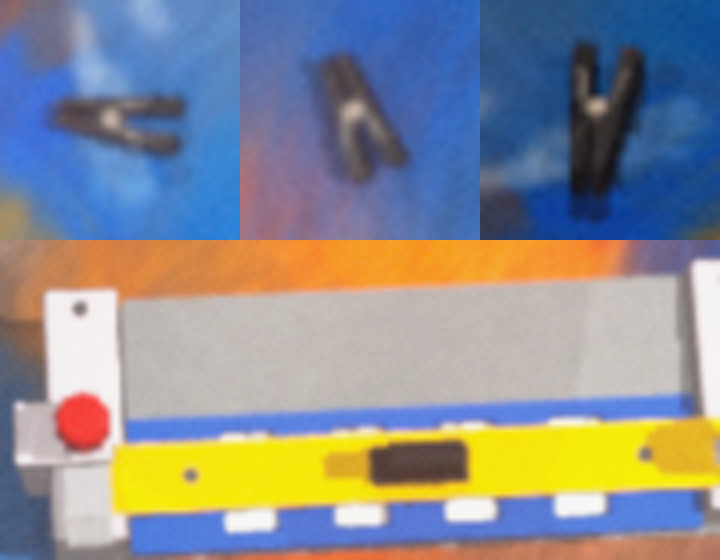

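View pics/z2.png

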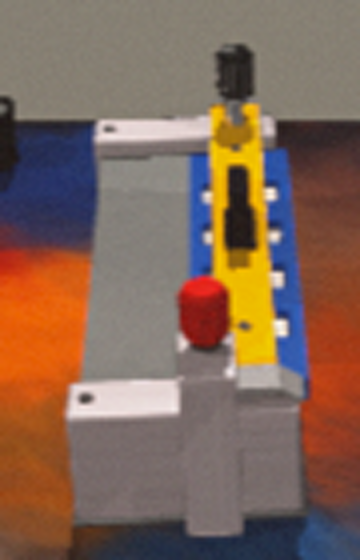

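Crops: both clips are V-shaped clothes-peg forms (22 px long), lying flat. Bar is home, with white pocket ends visible on both sides of it, grip at (390,233). Next I triangulate the knobs, grip and clips.

Run:
```python
from h import *
t,s=cams()
def dark(c,box,v=95,sat=130,am=15):
    return blobs(c,(0,0,0),(180,sat,v),box,am)
for n,bt,bs in(("clipA",(155,226,183,246),(292,385,312,416)),("clipB",(166,297,190,324),(374,374,408,396)),("grip",(372,224,408,244),(302,205,320,240)),("knob",(464,218,488,240),(300,178,316,202))):
    for th in((95,130),):
        a=dark(t,bt,*th)[:1];b=dark(s,bs,*((75,255) if 0 else (75,160)))[:1]
        print(n,a[0][0],a[0][1],a[0][2],a[0][3],"|",b[0][0],b[0][1],b[0][2])
        ca=a[0][2][:2]+(a[0][2][2:]-1)/2; cb=b[0][2][:2]+(b[0][2][2:]-1)/2
        print("   tri",tri(t,ca,s,cb))
print("red",tri(t,(305.2,222.9),s,(300.5,247.5)))
# pocket white ends on top view
print([(q[0],q[1],q[2]) for q in blobs(t,(0,0,170),(180,70,255),(318,215,465,255),8)])
```

```text
clipA 25 [160.9 234.7] [158 233   7   5] ((161.0, 235.0), (4.0, 6.0), 90.0) | 179 [299.6 400.1] [295 387  12  26]
   tri (array([0.58649725, 0.38980408, 0.01759592]), np.float64(0.0014029271478518347))
clipB 42 [175.4 304.4] [172 301   9   9] ((175.5, 305.5000305175781), (10.28591251373291, 5.81377649307251), 63.43495178222656) | 315 [390.5 387.9] [378 377  25  19]
   tri (array([0.44021946, 0.35363425, 0.00995753]), np.float64(0.009662240275693653))
grip 159 [389.1 233.3] [379 229  21   9] ((389.0, 233.0), (8.0, 20.0), 90.0) | 107 [309.4 222.4] [307 212   7  20]
   tri (array([ 0.58868563, -0.06884181,  0.09859572]), np.float64(0.0002873780995493516))
knob 120 [475.3 228.7] [469 222  15  13] ((475.6000061035156, 227.8000030517578), (11.384199142456055, 14.546475410461426), 71.56504821777344) | 105 [308.3 188. ] [304 181   9  14]
   tri (array([ 0.60039981, -0.23226903,  0.11437208]), np.float64(0.0019851389404489696))
red (array([0.60024028, 0.09013699, 0.12394323]), np.float64(0.0003273081069520038))
[(643, array([370.5, 217.2]), array([318, 215, 138,   8])), (80, array([402.2, 245.2]), array([396, 242,  14,   7])), (77, array([429.7, 243.5]), array([423, 241,  14,   6])), (76, array([347.7, 247.6]), array([341, 245,  14,   6])), (75, array([374.6, 246.4]), array([368, 244,  14,   6])), (43, array([374.4, 225.2]), array([357, 224,  36,   3])), (31, array([462.3, 217.8]), array([460, 215,   5,   7])), (31, array([404.9, 223.7]), array([394, 223,  24,   2])), (26, array([344.3, 226.6]), array([336, 226,  16,   2])), (24, array([427.5, 222.5]), array([421, 222,  13,   2])), (13, array([324., 228.]), array([318, 228,  13,   1])), (11, array([463.4, 241.8]), array([462, 240,   3,   5])), (10, array([449.5, 222. ]), array([445, 222,  10,   1])), (10, array([461.4, 250.3]), array([459, 249,   6,   3]))]
```

Run:
```python
from h import *
t,s=cams()
P=np.array([plane(t,p,.062)[:2] for p in((347.7,247.6),(374.6,246.4),(402.2,245.2),(429.7,243.5))])
print(P, np.diff(P,axis=0))
d=P[0]-P[3]; y=d/np.linalg.norm(d); xa=np.array([y[1],-y[0]]); print("x axis yaw",np.arctan2(xa[1],xa[0]), np.linalg.norm(d)/3)
m=P.mean(0)
for n,q in(("grip",(0.5887,-.0688)),("knob",(.6004,-.2323)),("red",(.6002,.0901))): print(n,xa@(q-m),y@(q-m))
# clips, several masks
for n,bt in(("A",(152,226,186,248)),("B",(164,296,192,326))):
    im=t["color"][bt[1]:bt[3],bt[0]:bt[2]].astype(int); mk=((im[:,:,2]-im[:,:,0]<45)&(im.sum(2)<330)).astype(np.uint8)
    print("\n".join("".join(".#"[v] for v in r) for r in mk))
print([plane(t,p,.0065) for p in((168,237),(178.5,310.5))])
for n,bs in(("A",(292,383,314,418)),("B",(374,374,408,396))):
    im=s["color"][bs[1]:bs[3],bs[0]:bs[2]].astype(int); mk=((im[:,:,2]-im[:,:,0]<45)&(im.sum(2)<250)).astype(np.uint8)
    print("\n".join("".join(".#"[v] for v in r) for r in mk))
```

```text
[[ 0.56365722  0.00784437]
 [ 0.56718372 -0.04478001]
 [ 0.57074971 -0.09895398]
 [ 0.57531799 -0.15320262]] [[ 0.00352651 -0.05262437]
 [ 0.00356598 -0.05417397]
 [ 0.00456828 -0.05424865]]
x axis yaw 0.07227987500211207 0.05382286414420451
grip 0.019672810963051176 0.0020577216612112413
knob 0.019534789469659537 -0.16186030953141675
red 0.04261805803053052 0.15971233033793952
..................................
..................................
..................................
..................................
..................................
..................................
........#..........#######........
......#########....#######........
......#######...##########........
.....########....#................
.....########.....................
.......######.....................
..........######....####..........
.............#####.#######........
.................#########........
......................###.........
..................................
..................................
..................................
..................................
...................
[... 1886 characters left out ...]

..................................
......................##..........
...................######.........
.................#.######.........
...............##########.........
.............############.........
...........###..#############.....
.........####....############.....
.......######....#############....
.....#########...#############...#
....##############################
....##############################
....##########################..##
....##############################
....##############################
....##############################
....##############################
....##############################
.....#############################
.........#########################
```

Carrier yaw ≈ 0.072, pitch 53.8 mm (expected 54). Heights are red knob middle 124 mm, grip 98.6, screw knob 114, all matching the text. Now I pull the red knob.

Run:
```python
from h import *
m=R.from_rotvec(bot.read_ee_rot()).as_matrix(); print("start jaw yaw",np.arctan2(m[1,2],m[0,2]))
yc=.0723
p=np.array([.6002,.0901])
for k in(-1,0,1,2):
    y=yc+k*np.pi/2; q=kinematics.inverse_kinematics([*p,.112],down(y)); print(k,None if q is None else np.round(q,2))
```

```text
start jaw yaw 1.230955383565359
-1 [-0.81  0.37  0.73  1.71 -0.27  1.16 -1.5 ]
0 [-0.73  0.35  0.63  1.71 -0.22  1.16  0.03]
1 [-0.64  0.33  0.51  1.71 -0.18  1.15  1.56]
2 [ 0.6   0.54 -1.09  1.64  0.5   1.27  2.63]
```

Run:
```python
from h import *
p=[.6002,.0901]; o=down(.0723)
bot.reach([*p,.26],o); bot.movel([*p,.112]); print(bot.read_tcp_pos(),bot.read_wrist_force())
bot.close(60); print("w",bot.read_gripper_width(),bot.read_wrist_force())
for dz in(.004,.008,.011,.0125,.0135,.0145):
    bot.movel([*p,.112+dz],max_speed=.02); f=bot.read_wrist_force(); print(dz,bot.read_tcp_pos()[2],f)
    if f[2]<-25: break
bot.dwell(.3)
t,s=cams()
cv2.imwrite("pics/open1.png",np.hstack([cv2.resize(t["color"][170:270,280:500,::-1],None,fx=2.2,fy=2.2),cv2.resize(s["color"][170:270,230:360,::-1],None,fx=2.2,fy=2.2)]))
```

```text
[0.60084136 0.09010948 0.11295139] [-0.42976133  0.43614424  0.08094818]
w 0.00025680767261166906 [ 0.7208376  -0.46118998 -0.34207723]
0.004 0.11622874012777015 [ 0.56240003 -0.92982577 -0.34259452]
0.008 0.1201785091159022 [0.41388416 0.44181115 0.2561557 ]
0.011 0.12316755959633766 [-0.07111478  0.25962207 -0.80722671]
0.0125 0.12459912328080072 [ 1.15403542  0.58678417 -0.0711629 ]
0.0135 0.12557199654316673 [-0.78101366  0.2183294  -0.73036272]
0.0145 0.12657344764874018 [1.84199768 0.61769374 0.30533265]
```

View pics/open1.png

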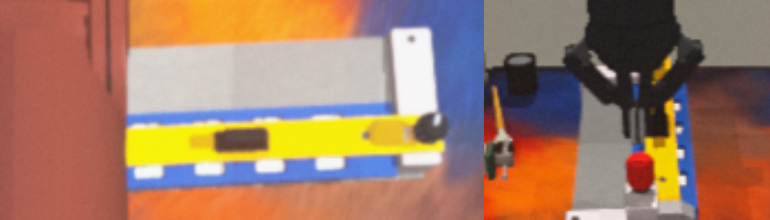

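The jaws shut on nothing. In the side crop the fingertips are at about (299,231), and the knob is in front of and below them at (301,247). I'll check where the tips really are.

Run:
```python
from h import *
t,s=cams(); tp=bot.read_tcp_pos(); print(tp,R.from_rotvec(bot.read_ee_rot()).as_matrix().round(3))
print("proj TCP",proj(s,tp),proj(t,tp),"red centre",proj(s,[.6002,.0901,.124]))
crop(s,(240,130,360,270),5,"s2")
```

```text
[0.60021056 0.09009083 0.12650771] [[ 0.    -0.072  0.997]
 [ 0.     0.997  0.072]
 [-1.     0.     0.   ]]
proj TCP [[300.53824539 246.45645475]] [[305.18786876 222.59145055]] red centre [[300.59685777 247.47909534]]
```

View pics/s2.png

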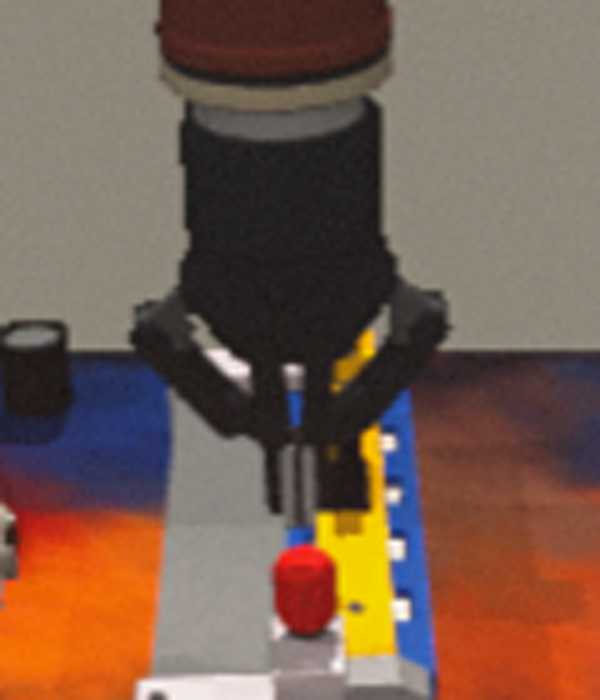

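The tips appear about 12 px (≈25–30 mm) above where the reported TCP should project. I'll settle whether that is height or y with a gentle touch on clear table, and look at it there.

Run:
```python
from h import *
tp=bot.read_tcp_pos(); bot.movel([tp[0],tp[1],.24]); o=down(.0723)
bot.reach([.5,.22,.2],o); bot.movel([.5,.22,.03]); f0=bot.read_wrist_force(); print(f0)
z=.03
while z>-.06:
    z-=.003; bot.movel([.5,.22,z],max_speed=.03); f=bot.read_wrist_force()
    if abs(f[2]-f0[2])>6: break
print(z,bot.read_tcp_pos(),f,bot.read_gripper_width())
t,s=cams(); print(proj(s,bot.read_tcp_pos()),proj(s,[.5,.22,0]),proj(s,[.5,.22,.03]))
cv2.imwrite("pics/probe.png",np.hstack([cv2.resize(s["color"][200:360,260:420,::-1],None,fx=2.5,fy=2.5),cv2.resize(t["color"][200:360,180:340,::-1],None,fx=2.5,fy=2.5)]))
bot.movel([.5,.22,.06])
```

```text
[-0.63023608 -0.03504163  0.23009015]
-0.032999999999999995 [ 0.50044099  0.22018377 -0.03151872] [-7.64502047 -2.83698471 20.84038251] 0.0003212132342007061
[[349.25819637 346.8989613 ]] [[349.71586464 335.26316587]] [[349.94101175 323.81889327]]
```

View pics/probe.png

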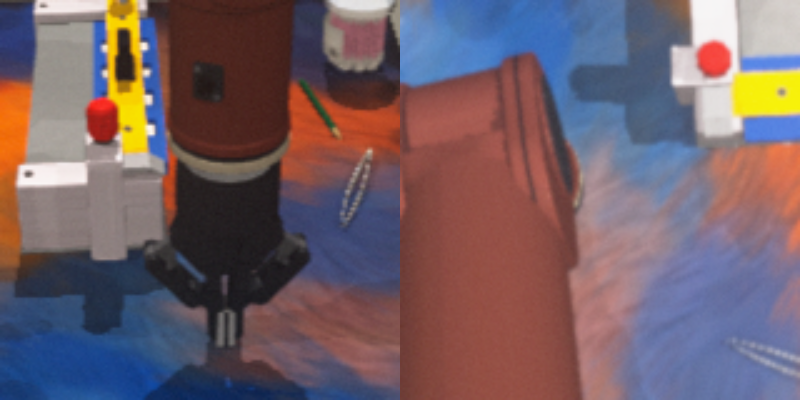

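Touch and image agree: the fingertips really sit about 30 mm above the reported TCP, and x and y match. A finer probe will pin the offset, then I apply it.

Run:
```python
from h import *
bot.movel([.5,.22,-.026],max_speed=.05); f0=bot.read_wrist_force(); print(f0)
z=-.026
while z>-.036:
    z-=.0005; bot.movel([.5,.22,z],max_speed=.03); bot.dwell(.05); f=bot.read_wrist_force(); print(round(z,4),bot.read_tcp_pos()[2].round(5),f[2].round(1))
    if f[2]-f0[2]>5: break
bot.movel([.5,.22,.2]); bot.open_jaws(); print(bot.read_t())
```

```text
[-0.22551839 -0.39667626  0.06437635]
-0.0265 -0.02648 0.3
-0.027 -0.027 -0.0
-0.0275 -0.02751 0.2
-0.028 -0.02802 -1.0
-0.0285 -0.02853 -0.6
-0.029 -0.02901 0.3
-0.0295 -0.02953 0.1
-0.03 -0.03002 -0.3
-0.0305 -0.0305 -0.1
-0.031 -0.031 1.0
-0.0315 -0.03141 2.7
-0.032 -0.03144 9.7
23.8417
```

```bash
cat >> h.py <<'E'
OFF=.0312  # measured: fingertips stand this much above the reported TCP
def mv(x,y,z,yaw=None,v=.15): bot.movel([x,y,z-OFF],None if yaw is None else down(yaw),max_speed=v)
def go(x,y,z,yaw): bot.reach([x,y,z-OFF],down(yaw))
def ztip(): return bot.read_tcp_pos()[2]+OFF
E
python3 - <<'E'
from h import *
p=[.6002,.0901]
go(*p,.26,.0723); mv(*p,.112); print(bot.read_wrist_force())
bot.close(60); w=bot.read_gripper_width(); print("w",w,bot.read_wrist_force())
if w>.015:
  for dz in(.004,.008,.011,.012,.013,.014,.015):
    mv(*p,.112+dz,v=.03); f=bot.read_wrist_force(); print(dz,ztip().round(4),f.round(1))
    if f[2]<-20: break
  bot.dwell(.4)
  t,s=cams()
  cv2.imwrite("pics/open2.png",np.hstack([cv2.resize(t["color"][170:270,300:500,::-1],None,fx=2.2,fy=2.2),cv2.resize(s["color"][170:270,230:360,::-1],None,fx=2.2,fy=2.2)]))
E
```

```text
[-0.58622654  0.32752771 -0.0332931 ]
w 0.023650810708306633 [-3.22226169 -0.13268924  6.13207123]
0.004 0.1158 [-0.3  0.5 -2.6]
0.008 0.1202 [-1.7  0.3 -1.8]
0.011 0.1227 [-1.2 -0.  -7.4]
0.012 0.1238 [-2.2 -0.2 -7.1]
0.013 0.1247 [ -0.8   0.6 -11.9]
0.014 0.1247 [  4.6   1.6 -26.3]
```

View pics/open2.png

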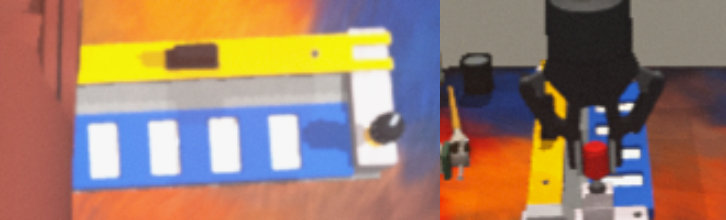

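Bar is open at the back and all four white pockets are visible (crop centres about (103,150), (163,147), (224,144), (284,142)). The pull met its stop at about 12.7 mm. I'll release, clear the view and measure pockets and clips.

Run:
```python
from h import *
p=[.6002,.0901]
mv(*p,.114,v=.05); bot.open_jaws(); mv(*p,.26); bot.move_joints([-1.33, 0.333, 0.04, 1.465, -0.013, 1.343, -0.059])
t,s=cams(); print(bot.read_t())
W=[q for q in blobs(t,(0,0,170),(180,70,255),(318,205,465,262),60)]
for q in W: print(q[0],q[1],q[2])
pk=[q[1] for q in W if 100<q[0]<400 and q[2][2]<25]; pk=sorted(pk,key=lambda p:-p[0])
P=np.array([plane(t,p,.061)[:2] for p in pk]); print(P)
if len(P)==4:
    d=P[3]-P[0]; y=d/np.linalg.norm(d); print("yaw",np.arctan2(-y[0],y[1]),np.linalg.norm(d)/3,"origin",P.mean(0))
Ws=[q for q in blobs(s,(0,0,150),(180,80,255),(296,190,335,285),15)]
for q in Ws: print("side",q[0],q[1],q[2])
a=t["color"][:,:,::-1]; b=s["color"][:,:,::-1]
z=lambda im,x,y,w,h,k:cv2.resize(im[y:y+h,x:x+w],(w*k,h*k),interpolation=cv2.INTER_CUBIC)
cv2.imwrite("pics/z3.png",np.hstack([z(a,140,210,130,130,6)[:600, :780]]))
```

```text
32.9
1698 [386. 213.] [318 205 137  18]
339 [374.4 236.7] [367 224  15  26]
335 [346.8 237.9] [340 226  15  25]
334 [401.8 235.3] [395 223  15  26]
330 [429.1 234. ] [422 222  15  25]
153 [462.5 221.8] [460 205   5  40]
[[ 0.62033342 -0.2190634 ]
 [ 0.59433148 -0.15223741]
 [ 0.59051472 -0.09821933]
 [ 0.58652156 -0.04427499]
 [ 0.582937    0.00988382]]
side 148 [315.1 267.5] [306 259  19  15]
side 71 [313.1 252.1] [306 250  16   8]
side 64 [310.5 228.8] [301 227  19   4]
side 63 [312.6 239.6] [304 238  17   5]
side 60 [300.5 201.5] [296 199  11   6]
side 59 [309.3 218.6] [300 217  19   4]
side 33 [314.9 201.3] [312 199   7   6]
```

View pics/z3.png

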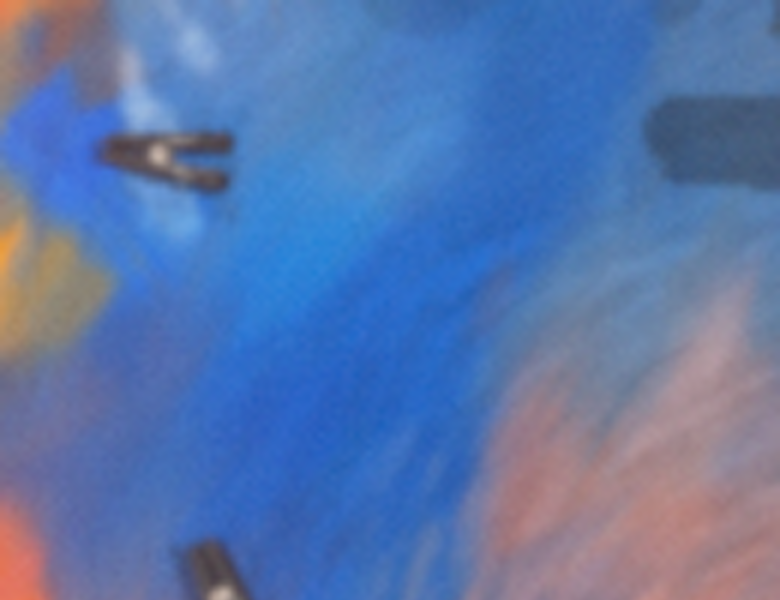

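Clips are unmoved: A has tip (156.3,235) and mouth (178.2,237.1); B has tip (173.3,301) and mouth (181.1,319.2). I check rivet and pocket heights, then grasp A and carry it above pocket 0.

```bash
cat >> h.py <<'E'
CY=.0702; CO=np.array([.58858,-.07121])
def car(x,y): return CO+x*np.array([np.cos(CY),np.sin(CY)])+y*np.array([-np.sin(CY),np.cos(CY)])
def bestyaw(x,y,z,yaw):
    best=None
    for k in(-1,0,1):
        q=kinematics.inverse_kinematics([x,y,z-OFF],down(yaw+k*np.pi))
        if q is not None and (best is None or abs(q[6])<best[0]): best=(abs(q[6]),yaw+k*np.pi)
    return best[1]
def pick(t,tip,mouth,shift=0.):
    a=plane(t,tip,.010)[:2]; b=plane(t,mouth,.010)[:2]; c=(a+b)/2; u=(b-a)/np.linalg.norm(b-a); c=c+shift*u
    yaw=bestyaw(*c,.1,np.arctan2(u[1],u[0])+np.pi/2); print("clip",c,"len",np.linalg.norm(b-a),"yaw",yaw)
    go(*c,.12,yaw); mv(*c,.005,v=.1); f=bot.read_wrist_force(); bot.close(40); print("w",bot.read_gripper_width(),f,bot.read_wrist_force())
    mv(*c,.06); bot.dwell(.1); print("lifted w",bot.read_gripper_width(),bot.read_wrist_force()); mv(*c,.22)
    return u
E
python3 - <<'E'
from h import *
t,s=cams()
print("rivet",tri(t,(166.3,235.8),s,(299.5,397.5)))
for a,b in(((346.8,237.9),(313.1,252.1)),((374.4,236.7),(312.6,239.6)),((401.8,235.3),(310.5,228.8)),((429.1,234),(309.3,218.6))): print("pocket",tri(t,a,s,b))
u=pick(t,(156.3,235),(178.2,237.1))
p=car(0,-.081); yw=bestyaw(*p,.1,CY+np.pi/2); go(*p,.2,yw); mv(*p,.10); print(p,yw,bot.read_gripper_width(),bot.read_t())
t,s=cams(); c0=proj(s,[*p,.1])[0].astype(int); print(c0); crop(s,(c0[0]-50,c0[1]-40,c0[0]+50,c0[1]+40),7,"inhandA")
E
```

```text
rivet (array([0.58758726, 0.38045716, 0.01073349]), np.float64(0.0016072267857439218))
pocket (array([0.58102698, 0.00997603, 0.06141351]), np.float64(0.0036588118008321043))
pocket (array([ 0.58440645, -0.04404899,  0.06267233]), np.float64(0.003681053310281546))
pocket (array([ 0.59028906, -0.09812707,  0.06165979]), np.float64(0.00024316942519102088))
pocket (array([ 0.5950253 , -0.15216894,  0.0616008 ]), np.float64(0.0015593528476460787))
clip [0.58640565 0.37868065] len 0.04645723453424446 yaw -0.07382402361364915
w 0.014244345254269646 [ 0.83349159 -0.332203   -0.6621184 ] [ 1.28310813 -0.4707646   1.92641917]
lifted w 0.01442332124070958 [-0.00369163  0.28199627 -0.21445592]
[ 0.59426153 -0.1520105 ] -1.5005963267948965 0.014389787698834814 41.175
[309 205]
```

View pics/inhandA.png

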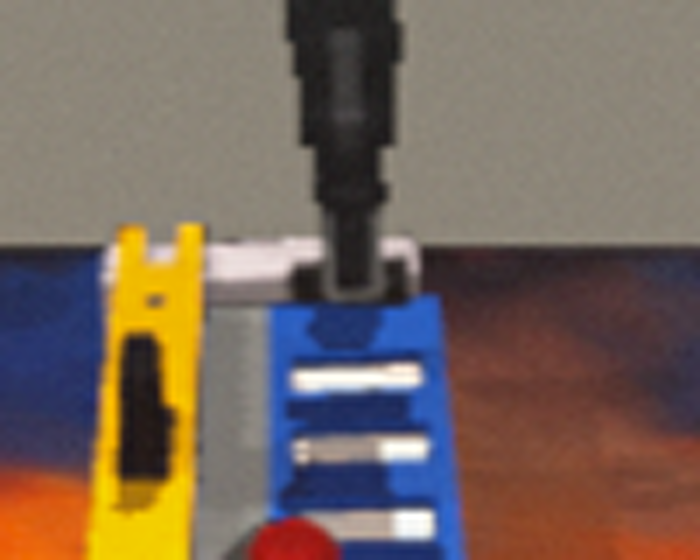

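In hand the clip spans crop x 290–410, centred on the fingers (350), and it is level. I'll lower it into pocket 0 while watching force.

```bash
cat >> h.py <<'E'
def place(py,name):
    p=car(0,py); mv(*p,.076,v=.08); f0=bot.read_wrist_force()
    for z in(.073,.071,.069,.0675,.0665,.0655,.0645):
        mv(*p,z,v=.04); f=bot.read_wrist_force()-f0; print(z,ztip().round(4),f.round(1))
        if f[2]>5: break
    bot.open_jaws(); mv(*p,.2); print(bot.read_t())
E
python3 - <<'E'
from h import *
place(-.081,"A")
go(.5,-.0,.3,CY); 
t,s=cams(); a=t["color"][:,:,::-1]; b=s["color"][:,:,::-1]
z=lambda im,x,y,w,h,k:cv2.resize(im[y:y+h,x:x+w],(w*k,h*k),interpolation=cv2.INTER_CUBIC)
cv2.imwrite("pics/pA.png",np.hstack([z(a,400,200,80,70,6),z(b,285,190,50,70,6)]))
E
```

```text
0.073 0.073 [-1. -0. -1.]
0.071 0.071 [-0.3  0.9  0.4]
0.069 0.0689 [-0.4  0.6 -0.1]
0.0675 0.0674 [ 1.1  0.7 -0.8]
0.0665 0.0664 [-0.3  0.4 -1.4]
0.0655 0.0654 [ 0.2  1.8 -0.2]
0.0645 0.0652 [-3.5  2.   7.1]
45.2083
```

View pics/pA.png

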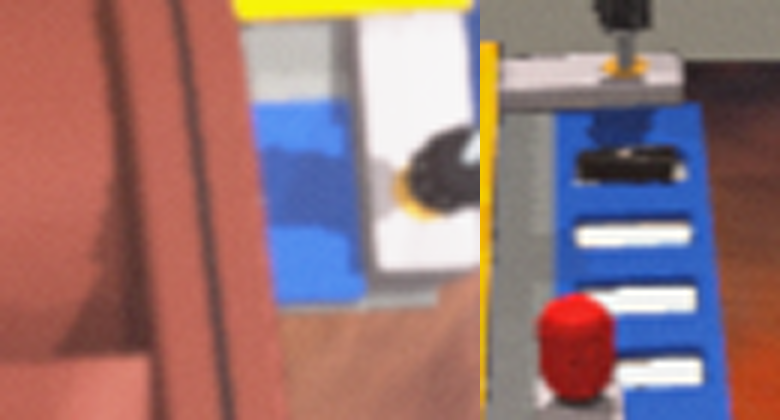

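Clip A is seated in pocket 0 (side crop: black clip at (630,165), flat inside the pocket). Next is B, after checking that it hasn't moved.

Run:
```python
from h import *
t,s=cams()
a=cv2.imread("pics/top0.png")[:,:,::-1].astype(int); d=np.abs(t["color"].astype(int)-a).sum(2)
dB=d[290:330,155:200]; print("diff at B",dB.max(),(dB>90).sum(), "left area",[tuple(x) for x in np.argwhere(d[20:370,100:230]>150)[:5]+[20,100]])
if (dB>90).sum()<8:
    u=pick(t,(173.3,301),(181.1,319.2))
    p=car(0,.027); yw=bestyaw(*p,.1,CY+np.pi/2); go(*p,.22,yw); mv(*p,.10); print(p,yw,bot.read_gripper_width(),bot.read_t())
    t,s=cams(); c0=proj(s,[*p,.1])[0].astype(int); print(c0); crop(s,(c0[0]-50,c0[1]-40,c0[0]+50,c0[1]+40),7,"inhandB")
```

```text
diff at B 87 0 left area [(np.int64(232), np.int64(161)), (np.int64(232), np.int64(162)), (np.int64(232), np.int64(163)), (np.int64(232), np.int64(164)), (np.int64(232), np.int64(165))]
clip [0.43473897 0.34986783] len 0.04057775059050617 yaw 2.0269703728879502
w 0.014474574848526251 [-0.38057303  0.36487827 -0.64450985] [-1.06083428 -1.33161224  5.61768892]
lifted w 0.014401505144101642 [-0.18425063  0.83067736 -0.80984112]
[ 0.58668616 -0.0442765 ] -1.5005963267948965 0.01419411557603803 54.725
[310 225]
```

View pics/inhandB.png

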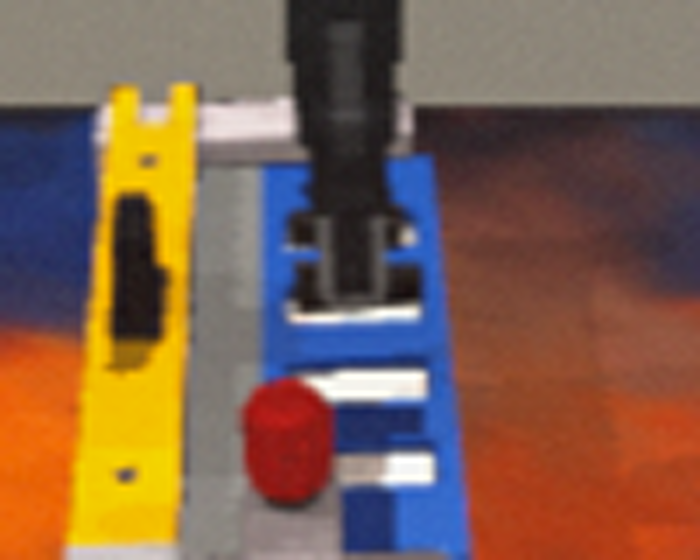

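Clip B spans crop x 288–422 (centre 355), with the fingers at about 352, so it sits ~1 mm toward the robot. I'll shift 0.8 mm in +x and place it in pocket 2.

```bash
sed -i 's/def place(py,name):/def place(py,name,px=0.):/; s/p=car(0,py); mv/p=car(px,py); mv/' h.py
python3 - <<'E'
from h import *
place(.027,"B",.0008)
bot.move_joints([-1.33, 0.333, 0.04, 1.465, -0.013, 1.343, -0.059])
t,s=cams(); a=t["color"][:,:,::-1]; b=s["color"][:,:,::-1]
z=lambda im,x,y,w,h,k:cv2.resize(im[y:y+h,x:x+w],(w*k,h*k),interpolation=cv2.INTER_CUBIC)
cv2.imwrite("pics/full2.png",np.vstack([np.hstack([z(a,310,180,180,80,3),z(b,280,190,60,80,3)]),cv2.resize(a[20:390,60:540],(720,555))[:355]]))
# grip in open position
g=blobs(t,(0,0,0),(180,160,95),(372,180,415,222),15)[0]; gs=blobs(s,(0,0,0),(180,160,75),(262,200,300,250),15)[0]
print(g[1:3],gs[1:3],tri(t,g[2][:2]+(g[2][2:]-1)/2,s,gs[2][:2]+(gs[2][2:]-1)/2), car(.075,0),bot.read_t())
E
```

```text
0.073 0.073 [ 1.1 -0.9 -0.9]
0.071 0.071 [ 0.9 -0.5 -1.1]
0.069 0.0689 [ 0.4 -0.7 -0.6]
0.0675 0.0674 [ 1.7 -0.7 -0.7]
0.0665 0.0664 [ 1.1 -1.4 -1. ]
0.0655 0.0654 [-0.1 -1.  -0.7]
0.0645 0.0652 [-3.  -0.3  7.9]
58.7583
(array([386. , 197.2]), array([377, 194,  21,   6])) (array([279. , 223.7]), array([276, 213,   7,  20])) (array([ 0.66164367, -0.06461389,  0.09825319]), np.float64(0.004302464881713328)) [ 0.66339527 -0.06594932] 61.525
```

View pics/full2.png

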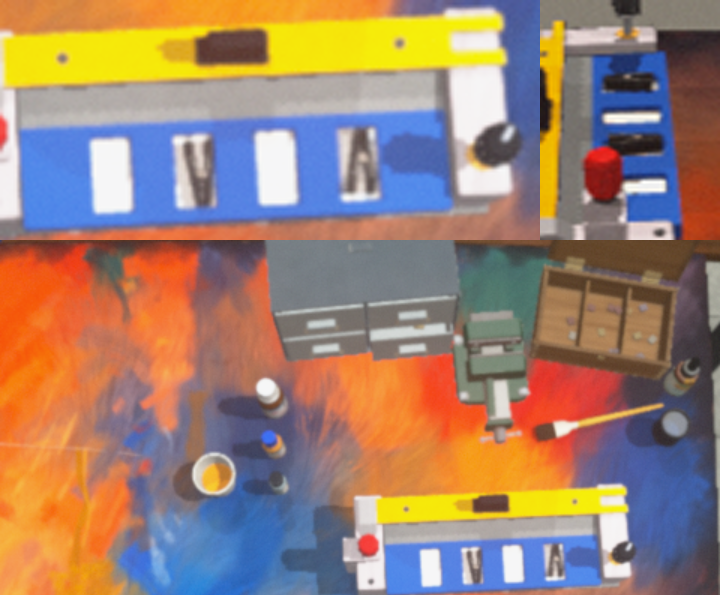

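Both clips lie flat in pockets 2 and 0 and no others are visible. Grip triangulates to within 2 mm of the expected open position, z 98 mm. Now I draw the bar home.

Run:
```python
from h import *
p=car(.074,0); yw=bestyaw(*p,.1,CY); go(*p,.24,yw); mv(*p,.090,v=.1); print(bot.read_wrist_force())
bot.close(60); w=bot.read_gripper_width(); print("w",w,bot.read_wrist_force().round(1))
xa=np.array([np.cos(CY),np.sin(CY),0])
if w>.008:
  for x in [.06,.05,.04,.03,.02,.01,.005,.003,.002,.001,0,-.001,-.002,-.003]:
    mv(*car(x,0),.090,v=.05); f=bot.read_wrist_force(); q=bot.read_tcp_pos()[:2]-CO; print(x,(xa[:2]@q).round(4),(xa@f).round(1),f[2].round(1))
    if xa@f>24: break
  bot.dwell(.3)
  t,s=cams(); crop(s,(270,170,350,290),5,"home"); print(proj(s,[*car(0,0),.1]),bot.read_t())
```

```text
[ 0.98473498  0.34720824 -0.43514179]
w 0.013082027284980206 [ 1.9 -0.8  2.1]
0.06 0.0599 1.3 3.1
0.05 0.0503 5.0 2.3
0.04 0.0407 3.7 1.5
0.03 0.0297 0.1 6.2
0.02 0.0197 1.0 6.2
0.01 0.0097 1.3 5.3
0.005 0.0042 -3.3 9.2
0.003 0.002 -3.8 10.1
0.002 0.0018 -0.4 6.3
0.001 0.0012 3.0 5.4
0 0.0006 4.4 3.6
-0.001 0.0006 9.9 -0.2
-0.002 0.0006 15.7 -5.8
-0.003 0.0006 20.3 -10.1
[[310.12835351 220.53009373]] 71.2667
```

View pics/home.png

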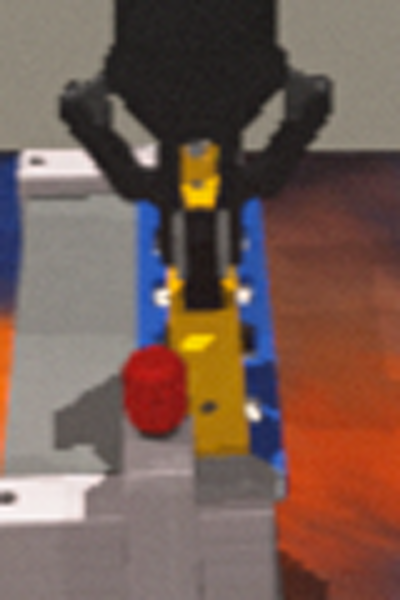

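The bar hit its home stop at 0.6 mm on my scale. I'll ease off, release, and verify that bar and plunger stay.

Run:
```python
from h import *
mv(*car(.001,0),.090,v=.05); bot.open_jaws(); mv(*car(.001,0),.24); 
bot.move_joints([-1.33, 0.333, 0.04, 1.465, -0.013, 1.343, -0.059]); bot.dwell(.1)
t,s=cams()
a=blobs(t,(0,170,60),(5,255,255),(285,180,500,270),15)[0];b=blobs(s,(0,170,60),(5,255,255),(280,170,330,310),15)[0]
print("red",a[1],b[1],tri(t,a[1],s,b[1]))
print("yel",blobs(t,(22,150,100),(32,255,255),(285,180,500,270),30)[0][1:3],"was 391,234.2 [313 223 168 23]")
g=blobs(t,(0,0,0),(180,130,95),(372,224,408,244),15)[0]; gs=blobs(s,(0,0,0),(180,160,75),(302,205,320,240),15)[0]
print("grip",tri(t,g[2][:2]+(g[2][2:]-1)/2,s,gs[2][:2]+(gs[2][2:]-1)/2),"was .5887 -.0688")
k=blobs(t,(0,0,0),(180,130,95),(464,218,488,240),15)[0]; ks=blobs(s,(0,0,0),(180,160,75),(300,178,316,202),15)[0]
print("knob",k[2],ks[2],tri(t,k[2][:2]+(k[2][2:]-1)/2,s,ks[2][:2]+(ks[2][2:]-1)/2),car(0,-.16),bot.read_t())
K0=car(0,-.16)
for kk in range(-2,3):
    q=kinematics.inverse_kinematics([*K0,.105-OFF],down(CY+kk*np.pi/4)); print(kk,None if q is None else q.round(2))
```

```text
red [305.2 223. ] [300.4 247.5] (array([0.6002569 , 0.09013165, 0.12390576]), np.float64(0.0007193552317474608))
yel (array([391.1, 234.3]), array([313, 223, 168,  23])) was 391,234.2 [313 223 168 23]
grip (array([ 0.58931005, -0.06887754,  0.09848179]), np.float64(0.0014852143530718629)) was .5887 -.0688
knob [469 222  15  13] [304 181   9  14] (array([ 0.60039981, -0.23226903,  0.11437208]), np.float64(0.0019851389404489696)) [ 0.59980278 -0.23081592] 76.3167
-2 [-0.34  0.54  0.87  1.66 -0.44  1.15 -0.86]
-1 [-0.37  0.56  0.91  1.66 -0.47  1.16 -0.05]
0 [-0.37  0.55  0.91  1.66 -0.47  1.16  0.73]
1 [-0.3   0.51  0.8   1.66 -0.4   1.14  1.46]
2 [-0.33  0.53  0.85  1.66 -0.43  1.15  2.27]
```

Bar, grip and red knob images are identical to the locked start state, so step 2 is done. Now the screw: push down, then turn clockwise with force and torque feedback, in one grip (q7 from 2.3 down).

Run:
```python
from h import *
p=[.6001,-.2315]; y0=CY+np.pi/2
go(*p,.25,y0); print(bot.read_q().round(2)); mv(*p,.104,v=.1); f0=bot.read_wrist_force(); m0=bot.read_torque()
bot.close(60); print("w",bot.read_gripper_width(),bot.read_wrist_force()-f0,bot.read_torque()-m0)
z=.104
for i in range(24):
    z-=.0005; mv(*p,z,v=.03); f=bot.read_wrist_force()
    if i%3==0 or f[2]>15: print(round(z,4),ztip().round(4),f.round(1))
    if f[2]>16: break
print("pressed",.104-ztip())
```

```text
[-0.4   0.44  0.97  1.49 -0.36  1.4   2.22]
w 0.023915351804569836 [-1.65478589  1.74027749  3.40619588] [0.36629931 0.14165539 0.00358846]
0.1035 0.1036 [-0.7  2.2  2.9]
0.102 0.102 [-0.   3.6  2.7]
0.1005 0.1005 [-0.4  4.1  3.9]
0.099 0.0989 [0.7 2.6 3. ]
0.0975 0.0975 [-0.6  2.9  4.3]
0.096 0.0961 [-0.3  3.4  5.4]
0.0945 0.0957 [-2.4  4.3 13.6]
0.094 0.0955 [-2.9  4.7 16.5]
pressed 0.008484594709093365
```

Run:
```python
from h import *
p=[.6001,-.2315]; m=R.from_rotvec(bot.read_ee_rot()).as_matrix(); y0=np.arctan2(m[1,2],m[0,2]); yaw=y0; z=bot.read_tcp_pos()[2]+OFF-.0010
M0=bot.read_torque()[2]; i=0; bad=0; tot=0
while tot<4.15:
    tot+=.1; i+=1
    q=kinematics.inverse_kinematics([*p,z-OFF],down(y0-tot))
    if q is None or np.abs(q-bot.read_q()).max()>.4: print("ik",tot,q); break
    bot.move_joints(q); f=bot.read_wrist_force(); mz=bot.read_torque()[2]-M0
    tgt=11 if tot<1.4 else 4
    z+=np.clip((f[2]-tgt)/15000*.6,-.0006,.0006)
    if i%3==0 or abs(mz)>.2: print(round(tot,2),ztip().round(4),f.round(1),mz.round(3),bot.read_q()[6].round(2))
    bad=bad+1 if abs(mz)>.35 else 0
    if bad>=2 or abs(mz)>.6: break
print(bot.read_t(),bot.read_gripper_width())
```

```text
0.3 0.0955 [-0.6  3.9 10.9] 0.031 2.04
0.6 0.0953 [-1.4  3.7  9.7] 0.025 1.78
0.9 0.095 [-0.2  3.1  8.6] -0.022 1.52
1.2 0.0948 [-0.8  4.1  8.5] -0.036 1.26
1.5 0.0945 [-0.   3.8  7.5] -0.008 1.0
1.8 0.0944 [-0.1  3.9  4.8] 0.049 0.74
2.1 0.0945 [-0.1  4.2  5. ] 0.007 0.47
2.4 0.0946 [-0.3  5.3  4.9] -0.021 0.19
2.7 0.0947 [-0.4  5.3  3.9] 0.016 -0.1
3.0 0.0946 [0.6 5.5 3.5] -0.013 -0.4
3.3 0.0944 [1.8 5.8 1.5] -0.035 -0.69
3.6 0.0943 [2.8 2.8 0.6] 0.183 -0.99
3.7 0.0942 [0.1 3.6 2.1] 0.315 -1.09
3.9 0.0941 [1.3 2.4 2.2] 0.478 -1.29
4.2 0.0939 [0.9 4.4 3.9] -0.002 -1.59
97.25 0.02366741431414212
```

Torque rose from about 3.6 rad to 0.48 N m at 3.9, then vanished at 4.2, possibly slip at the stop. I'll regrip and turn on to confirm it is tight.

Run:
```python
from h import *
p=[.6001,-.2315]
bot.open_jaws(); print(bot.read_wrist_force().round(1)); z=.0955
m=R.from_rotvec(bot.read_ee_rot()).as_matrix(); y0=np.arctan2(m[1,2],m[0,2])+.6
mv(*p,.15); mv(*p,.15,y0,v=.1); mv(*p,z,v=.1); M0=bot.read_torque()[2]; bot.close(80); print("w",bot.read_gripper_width(),bot.read_q()[6])
for k in range(1,15):
    q=kinematics.inverse_kinematics([*p,z-OFF],down(y0-.06*k)); bot.move_joints(q); mz=bot.read_torque()[2]-M0; print(round(.06*k,2),mz.round(3),bot.read_wrist_force()[2].round(1))
    if abs(mz)>.5: break
bot.open_jaws(); mv(*p,.25)
bot.move_joints([-1.33, 0.333, 0.04, 1.465, -0.013, 1.343, -0.059]); bot.dwell(.1)
t,s=cams(); a=t["color"][:,:,::-1]; b=s["color"][:,:,::-1]; t0=cv2.imread("pics/top0.png")
z_=lambda im,x,y,w,h,k:cv2.resize(im[y:y+h,x:x+w],(w*k,h*k),interpolation=cv2.INTER_CUBIC)
cv2.imwrite("pics/fin.png",np.vstack([np.hstack([z_(t0,455,208,40,40,6),z_(a,455,208,40,40,6),z_(b,290,170,40,40,6)]),z_(a,285,178,180,80,4)]))
ks=blobs(s,(0,0,0),(180,160,75),(300,178,316,202),15)[0]; print("knob side",ks[2],"was 304 181 9 14")
r=blobs(s,(0,170,60),(5,255,255),(280,170,330,310),15)[0]; print(r[1],blobs(t,(22,150,100),(32,255,255),(285,180,500,270),30)[0][1:3],bot.read_t())
```

```text
[ 0.5 -0.2 -1. ]
w 0.02314515718975638 -1.1061652238166673
0.06 0.887 4.7
knob side [304 184   9  14] was 304 181 9 14
[300.4 247.4] (array([391. , 234.2]), array([313, 223, 168,  23])) 105.9417
```

View pics/fin.png

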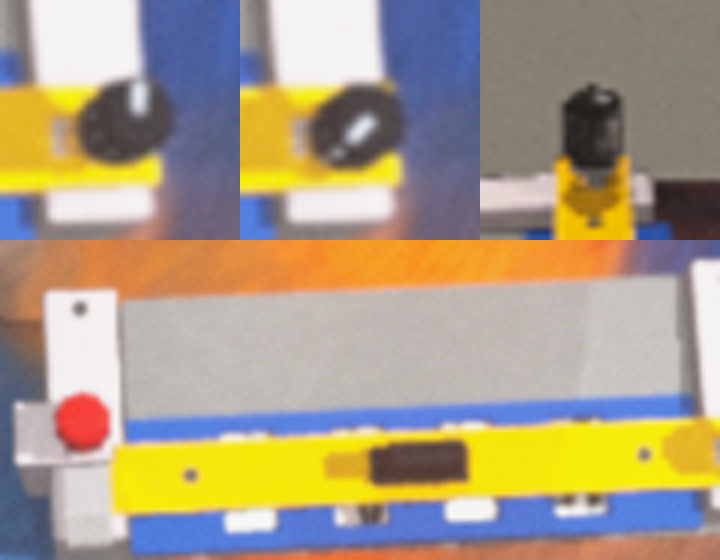

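The regrip met 0.89 N m within 0.06 rad, so the screw is hard on its stop. The mark on the knob turned about 210° clockwise and the knob sits about 3 px (≈7 mm) lower. The bar and red knob images are unchanged, with clip ends visible under the bar. Handing in.

```bash
python3 -c "
from h import *
print(bot.read_wrist_force().round(1),bot.read_t()); bot.job_done()"
```

```text
[0.9 0.2 0.7] 105.9417
the job is handed in; nothing more can be done
```

The job is handed in at 106 s of robot time, and my last checks say everything is in place; no verdict is reported. I pulled the red knob to its stop and the bar sprang open. I found two clips, seated them in pockets 0 and 2, drew the bar home behind the pin, then pushed the screw knob down and turned it tight.

**Last checks:**
- **Bar and red knob:** the camera images match the locked starting state.
- **Clips:** they lay flat before the bar closed, and their ends show under the bar.
- **Screw:** the knob sits about 7 mm lower. A second grip met 0.89 N m within 0.06 rad, so it is hard on its stop.
- **Clearance:** the arm is back at its start pose, clear of everything.

**What disagreed or went wrong:**
- **Fingertip height:** the fingertips sit about 31 mm above the reported TCP. My first pull on the red knob therefore closed on air. I measured the offset by touching the table and corrected every later move.
- **Screw angle:** the jaws slipped on the knob near the stop. By the mark on the knob I estimate about 3.7 rad of turn on top of an unknown start of 0 to 0.3 rad. The "tight" result rests on the torque check, not on a direct angle reading.

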